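# Release a ratchet can clamp and move the paint can to the scale

## Task

A small orange paint can is locked in the blue ratchet clamp on the paint shop's counter. Gently press the red button of the yellow pawl - feel for it and never lean hard on it - and keep it down until the jaw has drawn all the way back; only then lift the can out and stand it gently, upright, in the middle of the scale's pan, let go and move clear. Do not disturb the other goods on the counter.

Things in the scene. Friction and masses are not known exactly. Their poses are not given: they have to be found in the camera images.
- clamp: Blue can clamp fixed to the counter; base plate 120 x 300 x 12 mm, from y = -80 to +220. Origin: on the counter under the clamped can's axis; x across the clamp, y from the can towards the mechanism (the way the jaw opens), z up. The can stands on the plate (z = 12). Blue housing at x = -14..14, y = 82..156, 99 mm high. Ratchet wheel and yellow pawl are on its +x side, in the plane x = 35.
- can_seat (a point): Centre of the can's place on the base plate (clamp 0, 0, 12 mm; clamp's axes). The can leans on two steel posts (12 mm thick, top 62 mm above the counter) at x = +-17, y = -33. Opposite, the jaw's black rubber pad (40 mm wide in x, top 68 mm above the counter) presses on it at y = +31 with about 4 N. The can's sides towards +x and -x are free for fingers.
- ratchet: Steel ratchet wheel, 68 mm across, 10 mm thick, 12 teeth 7 mm deep, geared to the jaw (one tooth is 6.3 mm of jaw travel). Origin: its axis, at clamp x = 35, y = 100, z = 52 mm.
- pawl: Yellow sprung pawl, a cranked rocking bar 10 x 106 mm. Origin: its pivot, at clamp x = 35, y = 140, z = 89; axes as the clamp's while engaged. Its nose holds the wheel at y = -38, its tail carries the red button at y = +50. Pressing the button straight down lifts the nose. Let go, it springs back and the jaw stops at the next tooth. More than 15 N from the gripper on pawl or button bends it: failed.
- button_mean (a point): Fixed point of the clamp at x = 35, y = 190, z = 110 mm: mean place of the centre of the engaged button's top. The smooth red button (24 mm across) is on an adjusting stem: its top really stands up to 12 mm above or below this, different each time, so feel for it. It gives way at 3 to 4 N, the nose is clear after about 7 mm of sinking (5 to 6 N), and a hard stop comes at about 8 mm.
- jaw (a joint): Position of the clamp's steel jaw in m: 0 as clamped, growing as it backs off, 0.025 fully back against its stop. While the pawl is lifted clear, a spring draws the jaw back against a damper, about 2 s for the whole way; it cannot move back while the pawl is engaged.
- pan (a point): Centre of the top of the steel weighing pan (120 mm across, 42 mm above the counter) of the grey counter scale, whose body is 150 x 170 x 30 mm.
- scale: The grey counter scale, fixed; origin on the counter under the pan's centre, z up.
- can: The clamped paint can, orange with a white band: upright cylinder 62 mm across and 75 mm high, 0.25 to 0.5 kg. Origin: centre of its underside, z along its axis. Its sides along the clamp's x axis are free for the fingers.
- can_red: Bystander: red paint can 74 mm across, 90 mm high, origin under its centre.
- can_green: Bystander: green paint can 74 mm across, 90 mm high, origin under its centre.
- can_white: Bystander: white paint can 74 mm across, 90 mm high, origin under its centre.
- tint_jar: Bystander: small jar with blue label, 50 mm across, 85 mm high, origin under its centre.
- brush_red: Bystander: flat paint brush with red handle, 186 mm long along x, lying, handle to -x, origin under the foot of the ferrule.
- scraper: Bystander: spatula lying on the counter, along its x axis.
- stir_stick: Bystander: wooden stirring stick 200 x 22 x 5 mm, lying along its x axis, origin under its centre.
Not all that is in view belongs to the job. Of the things shaped like the scale, the grey one is meant.

How it is judged (in metres and radians):
On the way, in this order (a step that is already met when the one before it is completed fails the run):
1. the pawl is lifted and the jaw backs right off, the can still standing in the clamp (value of joint jaw above 0.0225 m and distance of can from where it was at the start of the episode below 0.012 m), for 0.2 s.
2. the can stands upright on the scale's pan (horizontal distance between can and pan below 0.03 m and z of can in the frame of pan between -0.006 and 0.006 m and angle between can's own z axis and vertical below 0.1 rad), for 0.3 s.
At the end, for the whole second after the job is handed in: The can stands upright (within 0.1 rad) and at rest on the scale's pan, its centre within 30 mm of the pan's centre, released; the jaw is still fully back (at least 22.5 mm) (all of step 2 and linear speed of can below 0.02 m/s and value of joint jaw above 0.0225 m and contact force between the fingers and can below 0.1 N); the robot touches nothing.
It fails at once if the gripper pressed on the pawl or its button with more than 15 N (contact force between any of the fingers, the arm and pawl above 15 N).
It fails at once if the can was moved more than 12 mm before the jaw had backed off (distance of can from where it was at the start of the episode above 0.012 m and value of joint jaw below 0.02 m).
It fails at once if the can was dropped or banged onto the scale (more than 40 N) (contact force between can and scale above 40 N).
It fails at once if another thing on the counter was pushed by more than 30 mm (distance of any of can_red, can_green, can_white, tint_jar, brush_red, scraper, stir_stick from where it was at the start of the episode above 0.03 m).
It fails at once if a standing can or jar was tipped (angle between any of can_red, can_green, can_white, tint_jar's own z axis and vertical above 0.3 rad).
It also fails if it takes over 64 s, if anything falls off the work surface, if the arm or the gripper's body presses on something with over 40 N, if the wrist force passes 120 N, or if a joint passes its speed limit or range.

## Robot

A 6-joint arm with a two-finger parallel gripper is mounted at the origin on the work surface. World frame = base frame: x ahead of the robot, y to its left, z up, the work surface at z = 0. Lengths are in mm, angles in rad, forces in N, time in s.
With the tool pointing down it reaches from about 275 to 775 mm from the base axis. Payload 14.6 kg.
Tool frame: the origin (TCP) lies between the finger pads; the fingertips stand 11 mm ahead of it and the grasp point (between the pads) lies 8 mm behind it; z points along the fingers, y is the direction in which the jaws open and shut (so a half turn about z gives the same grasp; the last joint's range is limited). The gripper opens to 85 mm and grips with 20 to 120 N. Pads are 22 mm wide; open, the fingers measure 114 mm over their backs; the gripper's body (76 mm by 85 mm) begins 54 mm behind the grasp point. The pads swing forward as they close: fully open they stand 13 mm farther back than shut.
Start: joints at [-1.337, 0.263, -0.048, 1.259, 0, 1.415], TCP at [199.01, -485.822, 242.278] pointing down, gripper open.
Joint ranges: [-2.65, 2.65], [-0.89, 1.7], [-1.18, 1.37], [-2.13, 2.11], [-1.35, 1.29], [-3.14, 3.14]. Speed limits (rad/s): [1.89, 1.89, 2.57, 2.79, 3.14, 3.14].

## Interface

Orientations are given as a rotation vector (axis times angle).
In Python, from workcell import env, vision gives the robot as it stands. The module is installed in compiled form; this text tells all that it offers.
- The arm moves only by the shell command python3 -m creep 'ROWS' [FORCE]. ROWS is text: rows parted by semicolons, each of 7 numbers parted by spaces: the opening, from -1 (shut) to 1 (fully open), then the shift along the tool's x, y, z in m, then the turn, a rotation vector about the tool's x, y, z in rad. A call has exactly 10 rows; each row is the pose to reach, as a shift and turn from the pose commanded when the call began, along the tool's axes at that moment; what a row does not reach only later rows make up. A row lasts 1/8 s, in which the tool goes at most 62.5 mm and 10.7 degrees, less where a joint would pass 70% of its speed; a pose out of reach is approached as far as the arm can. A call with a gripper value outside its range is refused whole. The fingers move at their own pace and stop on an object; FORCE is the grip in N (left out, the last holds). Time passes only in rows, so rows that repeat a pose let the fingers close, or fill a call up. It gives the time, the measured TCP pose, the force and the opening at its end, in the units of the state.
- env.sense(): the state, without advancing time (a new reading comes with each control period).
- vision.read_camera(name): name is "scene" or "side" or "wrist"; returns a dict with "frame" (384x512x3 uint8, red, green, blue), "z_map" (384x512 float32, mm along the optical axis (not along the pixel's ray), 0 where there is no reading), "vfov" (degrees; the focal length in pixels is half the picture's height over the tangent of half this angle, whatever the lens; pixels are square), "cx", "cy" (the principal point, pixels), "pose" (4x4, takes a point from camera to world coordinates); the wrist camera has in their place "T_tool_cam" (4x4, takes a point from camera to tool coordinates, whose origin is the TCP and whose axes are the flange's). Camera axes: x right, y down, z forward; pixel columns grow to the right and rows downward; lengths in mm; the calibration is good to about 2 mm. A picture is of the moment at which its call begins: read the wrist's pose just before it.
- env.close_job(): hands the job in, once; it reports no verdict.
Trained networks look in a picture, given as the dict that the camera call returned (one of the last four; its "shot" number tells which), for a name from the list of things; names that differ only in an ending like _2 or _b are one class to them, and where a whole thing is asked for, a point or a joint stands for the part that bears it (a point fixed in the world has none). Each returns a list of dicts, best first, with "score" (0 to 1); they miss things now and then, are a little off and sometimes report something else, mostly with a low value. They report only what shows in the picture. A call takes as long as a camera call. They do not tell look-alikes from the thing itself.
- vision.find_in(label, picture): "at" ([x, y, z] in mm, in the coordinates of the camera as it stood for that picture, good to about 4 mm: the middle of the surface that is visible of it).
- vision.masks_of(label, picture): "pixels" (384x512 bool, what is visible of it).
- vision.landmark_of(label, picture): "at" ([x, y, z] in mm, in the coordinates of the camera as it stood for that picture, good to about 4 mm: a listed point, or the origin of a listed thing).
The state is a dict: "time": time; "qpos": joint angles; "joint_vel": joint speeds; "effort": joint torques, N m; "tcp_pos": TCP position; "tool_rot": TCP orientation; "ft_force": force on the tool from outside, world axes, zero at the start; "ft_torque": the same for the moment, N m; "opening": finger opening in mm.
Only numpy, scipy, OpenCV 4.12 (cv2) and the standard library are available. Lean on these libraries where they do the work, as an engineer would, in place of code of your own. Each camera call takes 0.05 s, during which the arm holds its last target.

## Working session

There is one attempt and no reset: what is moved stays moved. The work goes in short steps, Python scripts to look and compute and a shell command to move; the robot and the scene stay as the last step left them, time stands still between calls to the robot, and variables do not carry over. Pictures are saved under pics/ and viewed, and the job is handed in when it is done.

```bash
ls; mkdir -p pics
cat > h.py <<'E'
import numpy as np, cv2
from scipy.spatial.transform import Rotation as R
from workcell import env, vision
def Tool():
    s=env.sense(); T=np.eye(4); T[:3,:3]=R.from_rotvec(s['tool_rot']).as_matrix(); T[:3,3]=s['tcp_pos']; return T
def shot(name,fn=None):
    T=Tool(); p=vision.read_camera(name)
    p['W']=p['pose'] if 'pose' in p else T@p['T_tool_cam']
    if fn: cv2.imwrite('pics/'+fn,p['frame'][:,:,::-1])
    return p
def w(p,at): return (np.array(p['W'])@np.r_[at,1])[:3]
def cloud(p):
    f=192/np.tan(np.radians(p['vfov'])/2); z=p['z_map']; v,u=np.mgrid[:384,:512]
    P=np.stack([(u-p['cx'])/f*z,(v-p['cy'])/f*z,z],-1)
    return P@np.array(p['W'])[:3,:3].T+np.array(p['W'])[:3,3]
E
python3 - <<'E'
from h import *
np.set_printoptions(precision=1,suppress=True)
s=env.sense(); print(s)
print(R.from_rotvec(s['tool_rot']).as_matrix())
for c in ['scene','side','wrist']:
    p=shot(c,c+'0.png'); print(c,p['vfov'],p['cx'],p['cy'],np.array(p['W']))
    for n in ['clamp','can_seat','ratchet','pawl','button_mean','pan','scale','can','can_red','can_green','can_white','tint_jar','brush_red','scraper','stir_stick']:
        print(n,[(w(p,d['at']),round(d['score'],2)) for d in vision.landmark_of(n,p)][:3])
E
```

```text
pics
{'time': 0.0, 'qpos': array([-1.3,  0.3, -0. ,  1.3,  0. ,  1.4]), 'joint_vel': array([-0.,  0., -0.,  0.,  0.,  0.]), 'effort': array([  0. , -63.8,  38.5,   0. ,  -0. ,  -0. ]), 'tcp_pos': array([ 199. , -485.6,  241.8]), 'tool_rot': array([-3.1, -0.6,  0. ]), 'ft_force': array([ 0. , -0.1, -1. ]), 'ft_torque': array([-0., -0.,  0.]), 'opening': 85.34605621432473}
[[ 0.9  0.4 -0. ]
 [ 0.4 -0.9  0. ]
 [ 0.  -0.  -1. ]]
scene 42.09372085403355 260.2837220763376 190.183750219382 [[  -0.1    0.7   -0.7 1679. ]
 [   1.     0.1   -0.1  162.9]
 [   0.    -0.7   -0.7 1262.5]
 [   0.     0.     0.     1. ]]
clamp [(array([522.4, -43.3,   0.9]), 0.8)]
can_seat [(array([518. , -49.1,  13.3]), 0.65), (array([528.2,  56.8,  49.6]), 0.56)]
ratchet [(array([528.4,  56. ,  51. ]), 0.64), (array([518.9,  96. ,  86.1]), 0.44)]
pawl [(array([518.9,  96.1,  89.8]), 0.59)]
button_mean [(array([505.6, 140.9, 110.2]), 0.95)]
pan [(array([ 466.3, -357.9,   43.2]), 0.63), (array([ 207.1, -300.4,   39.6]), 0.61)]
scale [(array([ 211.7, -302.7,    0.6]), 0.89), (array([ 465.8, -356.4,   -0.7]), 0.65)]
c
[... 1365 characters left out ...]
03.1, -276.2,    3.7]), 0.59)]
tint_jar [(array([677.2, 348.9,   0.9]), 0.91), (array([522.5, -46.5,  11.7]), 0.34)]
brush_red [(array([496.5, 435.2,   1.2]), 0.63)]
scraper [(array([ 646.3, -444.6,    2. ]), 0.68), (array([ 731.2, -115.3,   -1.6]), 0.31)]
stir_stick []
wrist 68.68720168794482 251.73584838600516 190.55507023593685 [[   0.4   -0.9   -0.3  265.9]
 [  -0.9   -0.4   -0.1 -457.6]
 [   0.     0.3   -1.   372.8]
 [   0.     0.     0.     1. ]]
clamp []
can_seat []
ratchet []
pawl []
button_mean []
pan [(array([ 211.9, -302.2,   41. ]), 0.67)]
scale [(array([ 209.7, -299.5,   -4.9]), 0.69)]
can []
can_red []
can_green []
can_white []
tint_jar []
brush_red []
scraper []
stir_stick []
```

View pics/scene0.png

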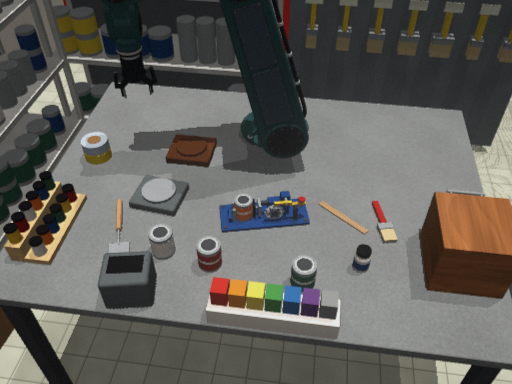

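View pics/side0.png

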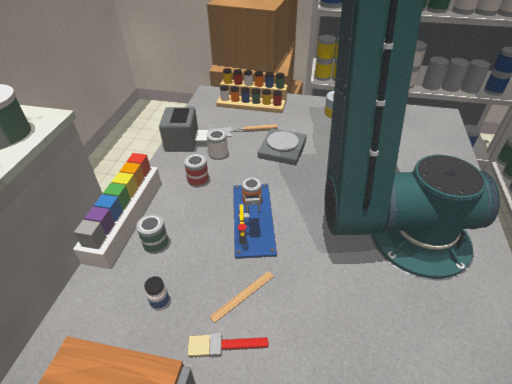

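View pics/wrist0.png

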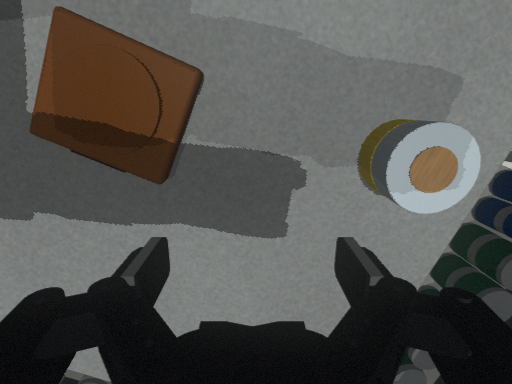

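Run:
```python
from h import *
np.set_printoptions(precision=1,suppress=True)
for c in ['scene','side']:
    p=shot(c); C=cloud(p); hsv=cv2.cvtColor(p['frame'],cv2.COLOR_RGB2HSV)
    def m(n): 
        d=vision.masks_of(n,p); return d[0]['pixels'] if d else None
    # can top
    d=(np.hypot(C[...,0]-522,C[...,1]+46)<45)&(C[...,2]>80)&(C[...,2]<95)
    print(c,'cantop',d.sum(),C[d].mean(0),np.percentile(C[d],[5,95],axis=0))
    xy=C[d][:,:2].astype(np.float32); print('circ',cv2.minEnclosingCircle(xy))
    # yellow
    H=hsv[...,0];S=hsv[...,1]
    y=(H>22)&(H<35)&(S>150)&(np.hypot(C[...,0]-515,C[...,1]-100)<90)&(C[...,2]>70)
    print('yellow',y.sum(),C[y].mean(0)); print(cv2.fitLine(C[y][:,:2].astype(np.float32),2,0,.1,.1).ravel())
    r=((H<6)|(H>174))&(S>150)&(np.hypot(C[...,0]-506,C[...,1]-146)<30)&(C[...,2]>80)
    print('red',r.sum(),C[r].mean(0),np.percentile(C[r],[5,50,95],axis=0))
    t=r&(C[...,2]>np.percentile(C[r][:,2],50)); print(cv2.minEnclosingCircle(C[t][:,:2].astype(np.float32)))
    for q,rad in (((466,-357),70),((209,-301),70)):
        k=(np.hypot(C[...,0]-q[0],C[...,1]-q[1])<rad)&(abs(C[...,2]-42)<6)
        if k.sum(): print('pan',k.sum(),np.median(C[k],axis=0),cv2.minEnclosingCircle(C[k][:,:2].astype(np.float32)),p['frame'][k].mean(0))
    # blue housing dir
    b=(H>95)&(H<130)&(S>120)&(np.hypot(C[...,0]-500,C[...,1]-50)<200)&(C[...,2]>95)
    print('blue top',b.sum(),cv2.minAreaRect(C[b][:,:2].astype(np.float32)) if b.sum() else 0)
    b=(H>95)&(H<130)&(S>100)&(np.hypot(C[...,0]-510,C[...,1]-20)<220)&(abs(C[...,2]-12)<4)
    print('plate',b.sum(),cv2.minAreaRect(C[b][:,:2].astype(np.float32)) if b.sum() else 0)
```

```text
scene cantop 210 [527.4 -44.9  87. ] [[499.5 -70.1  81.9]
 [553.3 -19.7  91.3]]
circ ((524.733642578125, -44.55070877075195), 34.185302734375)
yellow 42 [523.1  93.3  94.7]
[  0.3  -1.  523.1  93.3]
red 26 [509.4 147.5 103.5] [[498.7 139.4  99.6]
 [509.8 147.5 103.3]
 [518.3 155.5 107.4]]
((510.8431091308594, 145.86070251464844), 10.2441987991333)
pan 632 [ 474.3 -355.1   41.4] ((469.9061584472656, -353.3284912109375), 64.806884765625) [160.7 163.8 163.6]
pan 468 [ 215.9 -300.2   41.3] ((213.96617126464844, -301.77740478515625), 62.76639938354492) [79.3 48.9 32.2]
blue top 42 ((489.2369689941406, 89.14036560058594), (31.863483428955078, 28.412792205810547), 19.614145278930664)
plate 875 ((508.68414306640625, 23.289474487304688), (122.01467895507812, 299.02972412109375), 14.485150337219238)
side cantop 235 [522.4 -41.   87.6] [[497.8 -69.   82.3]
 [547.8 -16.7  90.6]]
circ ((522.5279541015625, -44.761878967285156), 32.24850845336914)
yellow 59 [519.9 100.5  94.9]
[  0.2  -1.  519.9 100.5]
red 42 [506.5 149.6 103.6] [[498.5 141.5 100.7]
 [506.  149.7 104. ]
 [515.9 157.7 105.5]]
((507.0703125, 148.28729248046875), 10.039249420166016)
pan 489 [ 470.3 -352.8   42.8] ((471.8284912109375, -355.0093688964844), 62.406978607177734) [182.8 182.8 182.6]
blue top 78 ((486.3609619140625, 90.5662841796875), (25.42873191833496, 29.715330123901367), 13.226183891296387)
plate 1587 ((504.01177978515625, 24.932769775390625), (117.18521118164062, 298.8467102050781), 15.070830345153809)
```

The scene shows the clamp at about px (263,210), the grey scale at (160,193) and a brown decoy scale at (192,150). From the depth data, the clamp origin is about (522,-45) with a yaw of about 14.8°, the button centre is about (507,148), and the pan is about (469,-356).

```bash
cat >> h.py <<'E'
def go(target,a=None):
    T=Tool(); Rm=T[:3,:3]
    d=Rm.T@(np.array(target)-T[:3,3]); 
    print('t',round(env.sense()['time'],2),'tcp',T[:3,3].round(1),'shift m',(d/1000).round(4),end=' ')
    if a is not None:
        a=np.radians(a); x=[np.cos(a),np.sin(a),0]; y=[np.sin(a),-np.cos(a),0]; D=np.array([x,y,[0,0,-1]]).T
        print('turn',R.from_matrix(Rm.T@D).as_rotvec().round(4))
    else: print()
E
python3 -c "
from h import *
go([507,147.5,170],104.8)
print(env.sense()['tool_rot'])"
```

```text
t 2.5 tcp [ 199.  -485.8  242.3] shift m [ 0.5251 -0.4693  0.0723] turn [ 0.      0.     -1.4403]
[3.08238691e+00 6.06825687e-01 1.72741307e-05]
```

```bash
python3 -m creep '-1 0.05 -0.045 0 0 0 -0.14; -1 0.10 -0.09 0 0 0 -0.28; -1 0.15 -0.135 0 0 0 -0.42; -1 0.20 -0.18 0 0 0 -0.56; -1 0.25 -0.225 0 0 0 -0.70; -1 0.30 -0.27 0 0 0 -0.84; -1 0.35 -0.315 0 0 0 -0.98; -1 0.40 -0.36 0.01 0 0 -1.12; -1 0.45 -0.405 0.03 0 0 -1.28; -1 0.50 -0.45 0.05 0 0 -1.40' 20; python3 -c "
from h import *
go([507,147.5,140],104.8)"
```

```text
time: 3.75
tcp_pos: [469.5, 75.8, 206.1]
tool_rot: [1.96, 2.454, 0.001]
ft_force: [0.8, -0.4, 0.4]
opening: 0.2
t 3.75 tcp [469.5  75.8 206.1] shift m [0.0617 0.0524 0.0661] turn [ 0.0012  0.0004 -0.0354]
```

```bash
python3 -m creep '-1 0.015 0.015 0.01 0 0 -0.035; -1 0.03 0.025 0.03 0 0 -0.035; -1 0.03 0.025 0.03 0 0 -0.035; -1 0.03 0.025 0.03 0 0 -0.035; -1 0.03 0.025 0.03 0 0 -0.035; -1 0.03 0.025 0.03 0 0 -0.035; -1 0.03 0.025 0.03 0 0 -0.035; -1 0.03 0.025 0.03 0 0 -0.035; -1 0.03 0.025 0.03 0 0 -0.035; -1 0.03 0.025 0.03 0 0 -0.035'
python3 - <<'E'
from h import *
np.set_printoptions(precision=1,suppress=True)
go([507,147.5,130],104.8)
print(env.sense()['ft_force'])
p=shot('wrist','w1.png'); C=cloud(p); hsv=cv2.cvtColor(p['frame'],cv2.COLOR_RGB2HSV);H=hsv[...,0];S=hsv[...,1]
r=((H<6)|(H>174))&(S>150)&(np.hypot(C[...,0]-506,C[...,1]-146)<30)&(C[...,2]>80)
print(r.sum(),C[r].mean(0) if r.sum() else 0,np.percentile(C[r],[5,50,95],axis=0) if r.sum() else 0)
z=C[r][:,2]; print(np.histogram(z,bins=np.arange(80,125,2)))
E
```

```text
time: 5.0
tcp_pos: [486.6, 108.3, 176.1]
tool_rot: [-1.923, -2.484, 0.0]
ft_force: [-0.9, 0.4, 0.1]
opening: -0.2
t 5.0 tcp [486.6 108.3 176.1] shift m [0. 0. 0.] turn [-0.  0. -0.]
[-0.9  0.4  0.1]
742 [507.5 147.8 102.4] [[498.4 138.7 101.3]
 [507.4 147.9 102.5]
 [516.7 156.9 103.5]]
(array([  0,   0,   0,   0,   0,   0,   0,   0,   0,   2, 206, 527,   7,
         0,   0,   0,   0,   0,   0,   0,   0,   0]), array([ 80,  82,  84,  86,  88,  90,  92,  94,  96,  98, 100, 102, 104,
       106, 108, 110, 112, 114, 116, 118, 120, 122, 124]))
```

View pics/w1.png

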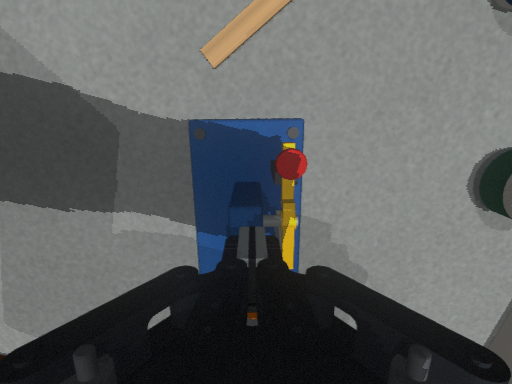

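The wrist camera shows the red button at px (291,163). Its top is at z≈102.5 and its centre at (507.5,147.8). I'll move over it and stop a little above.

```bash
python3 -m creep '-1 0.015 0.015 0 0 0 0; -1 0.033 0.0303 0 0 0 0; -1 0.033 0.0303 0.01 0 0 0; -1 0.033 0.0303 0.025 0 0 0; -1 0.033 0.0303 0.04 0 0 0; -1 0.033 0.0303 0.05 0 0 0; -1 0.033 0.0303 0.054 0 0 0; -1 0.033 0.0303 0.054 0 0 0; -1 0.033 0.0303 0.054 0 0 0; -1 0.033 0.0303 0.054 0 0 0'; python3 -c "
from h import *
go([507.5,147.8,113.5],104.8)
print(env.sense()['ft_force'],env.sense()['tcp_pos'])"
```

```text
time: 6.3
tcp_pos: [507.9, 147.9, 122.5]
tool_rot: [1.923, 2.484, 0.001]
ft_force: [-0.6, -0.1, 0.3]
opening: -0.0
t 6.3 tcp [507.9 147.9 122.5] shift m [ 0.     -0.0004  0.009 ] turn [ 0.0006  0.0001 -0.0054]
[-0.55008418 -0.09932223  0.29504267] [507.86973078 147.85110457 122.49971623]
```

```bash
python3 -m creep '-1 0 0 0.002 0 0 0; -1 0 0 0.004 0 0 0; -1 0 0 0.005 0 0 0; -1 0 0 0.006 0 0 0; -1 0 0 0.007 0 0 0; -1 0 0 0.008 0 0 0; -1 0 0 0.009 0 0 0; -1 0 0 0.010 0 0 0; -1 0 0 0.010 0 0 0; -1 0 0 0.010 0 0 0'
```

```text
time: 7.55
tcp_pos: [507.8, 148.2, 112.5]
tool_rot: [-1.923, -2.484, -0.002]
ft_force: [-2.1, 2.4, 6.7]
opening: 0.2
```

Run:
```python
from h import *
np.set_printoptions(precision=2,suppress=True)
for i in range(3):
    p=shot('wrist','w2.png'); s=env.sense(); print(s['time'],s['ft_force'],s['tcp_pos'])
p=shot('side'); s=env.sense(); print(s['ft_force'])
cv2.imwrite('pics/s2.png',cv2.resize(p['frame'][150:280,190:330,::-1],None,fx=5,fy=4.6,interpolation=cv2.INTER_CUBIC))
```

```text
7.6 [-1.73  1.82  6.44] [507.76 148.2  112.5 ]
7.65 [-1.98  2.72  5.87] [507.78 148.22 112.53]
7.7 [-2.37  2.49  5.42] [507.8  148.18 112.53]
[-1.77  1.88  5.6 ]
```

View pics/w2.png

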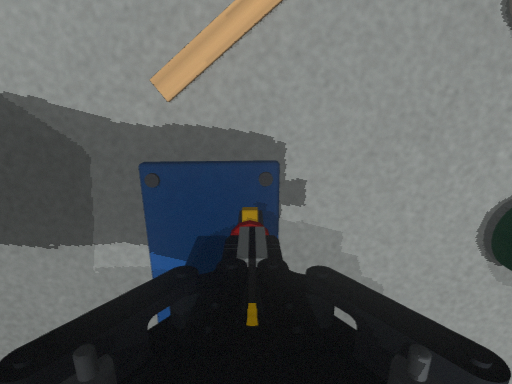

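View pics/s2.png

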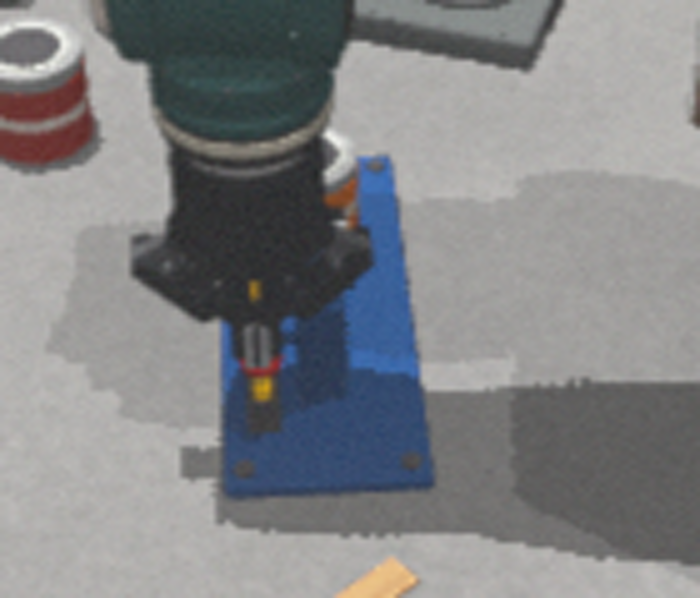

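```bash
python3 -m creep '-1 0 0 0.0005 0 0 0; -1 0 0 0.0005 0 0 0; -1 0 0 0.0005 0 0 0; -1 0 0 0.0005 0 0 0; -1 0 0 0.001 0 0 0; -1 0 0 0.001 0 0 0; -1 0 0 0.001 0 0 0; -1 0 0 0.001 0 0 0; -1 0 0 0.001 0 0 0; -1 0 0 0.001 0 0 0';  python3 - <<'E'
from h import *
np.set_printoptions(precision=2,suppress=True)
p=shot('scene'); s=env.sense(); print(s['ft_force'],s['tcp_pos'])
cv2.imwrite('pics/c3.png',cv2.resize(p['frame'][170:250,200:330,::-1],None,fx=6,fy=6,interpolation=cv2.INTER_CUBIC))
for n in ('ratchet','pawl','jaw'):
    print(n,[(w(p,d['at']),round(d['score'],2)) for d in vision.find_in(n,p)][:2])
E
```

```text
time: 9.0
tcp_pos: [507.8, 148.3, 111.6]
tool_rot: [-1.923, -2.484, -0.002]
ft_force: [-1.8, 3.1, 6.4]
opening: -0.5
[-2.63  3.62  7.25] [507.78 148.28 111.61]
ratchet [(array([532.95,  59.14,  56.83]), 0.73), (array([ 685.96, -446.55,   10.6 ]), 0.59)]
pawl [(array([518.34, 111.19,  93.26]), 0.63), (array([534.23,  57.51,  55.59]), 0.51)]
jaw [(array([524.76,  10.14,  61.01]), 0.55), (array([527.49,  43.76,  13.08]), 0.49)]
```

View pics/c3.png

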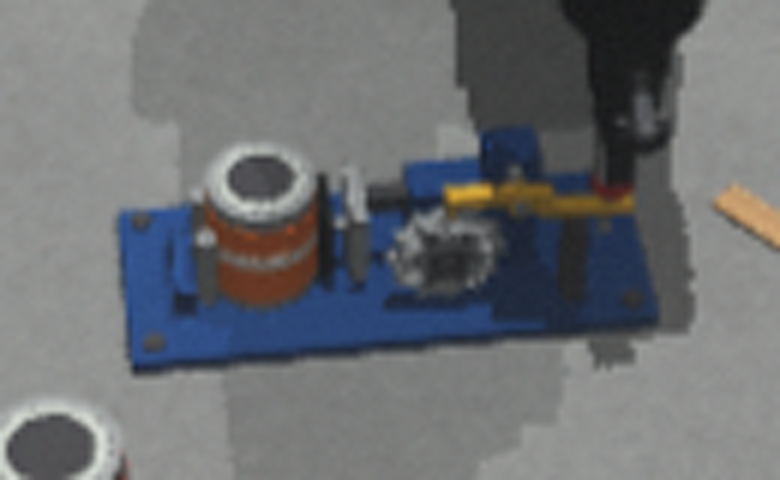

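```bash
python3 -m creep '-1 0 0 0.0004 0 0 0; -1 0 0 0.0008 0 0 0; -1 0 0 0.0012 0 0 0; -1 0 0 0.0016 0 0 0; -1 0 0 0.002 0 0 0; -1 0 0 0.002 0 0 0; -1 0 0 0.002 0 0 0; -1 0 0 0.002 0 0 0; -1 0 0 0.002 0 0 0; -1 0 0 0.002 0 0 0';  python3 - <<'E'
from h import *
np.set_printoptions(precision=2,suppress=True)
p=shot('scene'); s=env.sense(); print(s['ft_force'],s['tcp_pos'])
cv2.imwrite('pics/c4.png',cv2.resize(p['frame'][170:250,200:330,::-1],None,fx=6,fy=6,interpolation=cv2.INTER_CUBIC))
E
```

```text
time: 10.45
tcp_pos: [507.8, 148.4, 109.7]
tool_rot: [-1.923, -2.484, -0.002]
ft_force: [-2.8, 4.0, 7.6]
opening: 0.2
[-3.11  4.08  8.28] [507.82 148.43 109.63]
```

View pics/c4.png

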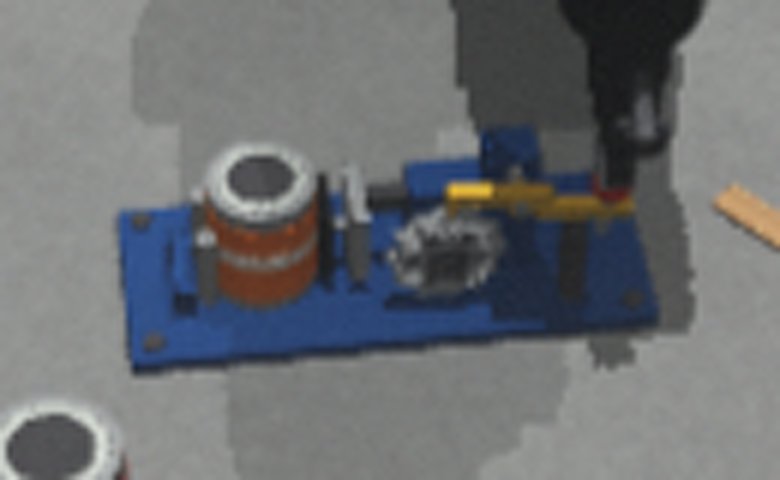

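```bash
python3 -m creep '-1 0.0003 0 0.0004 0 0 0; -1 0.0006 0 0.0008 0 0 0; -1 0.0009 0 0.0012 0 0 0; -1 0.001 0 0.0016 0 0 0; -1 0.001 0 0.002 0 0 0; -1 0.001 0 0.002 0 0 0; -1 0.001 0 0.002 0 0 0; -1 0.001 0 0.002 0 0 0; -1 0.001 0 0.002 0 0 0; -1 0.001 0 0.002 0 0 0';  python3 - <<'E'
from h import *
np.set_printoptions(precision=2,suppress=True)
p=shot('scene'); s=env.sense(); print(s['ft_force'],s['tcp_pos'])
cv2.imwrite('pics/c5.png',cv2.resize(p['frame'][170:250,200:330,::-1],None,fx=6,fy=6,interpolation=cv2.INTER_CUBIC))
E
```

```text
time: 11.75
tcp_pos: [507.6, 148.8, 107.3]
tool_rot: [1.923, 2.484, 0.0]
ft_force: [0.5, 1.3, 5.3]
opening: 0.0
[1.23 1.58 3.56] [507.61 148.8  107.27]
```

View pics/c5.png

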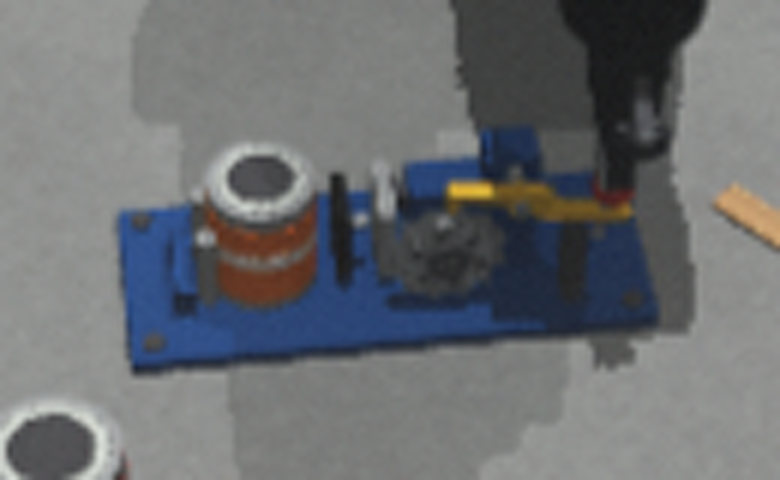

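The jaw pad has left the can and is drawing back, so I'll hold the button down.

```bash
for i in 1; do python3 -m creep '-1 0 0 0 0 0 0; -1 0 0 0 0 0 0; -1 0 0 0 0 0 0; -1 0 0 0 0 0 0; -1 0 0 0 0 0 0; -1 0 0 0 0 0 0; -1 0 0 0 0 0 0; -1 0 0 0 0 0 0; -1 0 0 0 0 0 0; -1 0 0 0 0 0 0'; done
python3 -m creep '-1 0 0 0 0 0 0; -1 0 0 0 0 0 0; -1 0 0 0 0 0 0; -1 0 0 0 0 0 0; -1 0 0 0 0 0 0; -1 0 0 0 0 0 0; -1 0 0 0 0 0 0; -1 0 0 0 0 0 0; -1 0 0 0 0 0 0; -1 0 0 0 0 0 0'
python3 - <<'E'
from h import *
np.set_printoptions(precision=2,suppress=True)
p=shot('scene'); s=env.sense(); print(s['ft_force'],s['tcp_pos'])
cv2.imwrite('pics/c6.png',cv2.resize(p['frame'][170:250,200:330,::-1],None,fx=6,fy=6,interpolation=cv2.INTER_CUBIC))
E
```

```text
time: 13.05
tcp_pos: [507.6, 148.8, 107.3]
tool_rot: [1.923, 2.484, 0.0]
ft_force: [0.3, 2.7, 5.7]
opening: 0.2
time: 14.3
tcp_pos: [507.6, 148.8, 107.3]
tool_rot: [1.923, 2.484, 0.0]
ft_force: [0.7, 2.1, 5.4]
opening: -0.2
[0.46 1.15 5.41] [507.62 148.81 107.28]
```

View pics/c6.png

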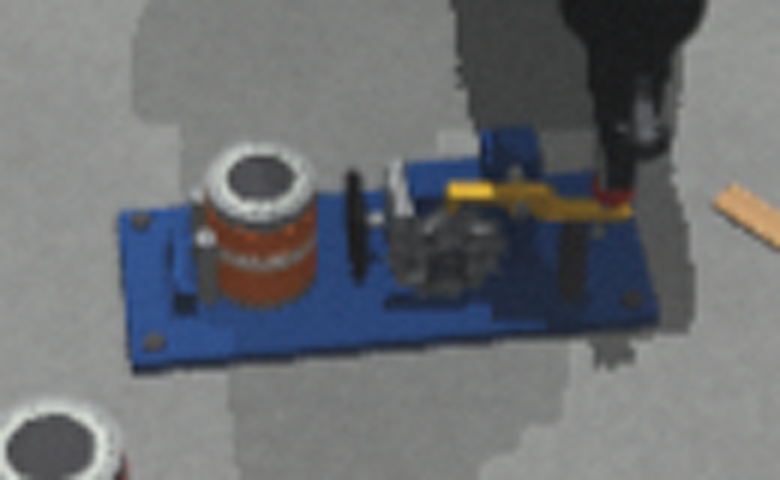

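```bash
cat >> h.py <<'E'
def jawm(fn):
    p=shot('scene'); s=env.sense(); print(s['time'],s['ft_force'].round(2),s['tcp_pos'].round(2))
    cv2.imwrite('pics/'+fn,cv2.resize(p['frame'][170:250,200:330,::-1],None,fx=6,fy=6,interpolation=cv2.INTER_CUBIC))
    C=cloud(p)-[522.5,-45,0]; x=C@[.9668,.2554,0]; y=C@[-.2554,.9668,0]; z=C[...,2]
    g=p['frame'].max(-1)
    k=(abs(x)<24)&(y>25)&(y<75)&(z>25)&(z<72)
    print('dark',np.histogram(y[k&(g<60)],bins=np.arange(24,80,2))); print('all',np.histogram(y[k],bins=np.arange(24,80,2))[0])
E
python3 -m creep '-1 0 0 0 0 0 0; -1 0 0 0 0 0 0; -1 0 0 0 0 0 0; -1 0 0 0 0 0 0; -1 0 0 0 0 0 0; -1 0 0 0 0 0 0; -1 0 0 0 0 0 0; -1 0 0 0 0 0 0; -1 0 0 0 0 0 0; -1 0 0 0 0 0 0'
python3 -c "
from h import *
jawm('c7.png')"
```

```text
time: 15.6
tcp_pos: [507.6, 148.8, 107.3]
tool_rot: [1.923, 2.484, 0.001]
ft_force: [1.4, 0.7, 5.1]
opening: 0.1
15.65 [1.07 1.88 5.34] [507.61 148.83 107.28]
dark (array([ 0,  0,  0,  0,  0,  0,  0,  0,  0,  0,  0,  0,  8, 15,  6, 11,  1,
        1,  0,  0,  0,  0,  0,  0,  0,  0,  0]), array([24, 26, 28, 30, 32, 34, 36, 38, 40, 42, 44, 46, 48, 50, 52, 54, 56,
       58, 60, 62, 64, 66, 68, 70, 72, 74, 76, 78]))
all [ 0  8  2  0  0  0  0  0  0  0  0  0  8 15  6 11  9  1  0  2  0  2  0  1
 18  4  0]
```

View pics/c7.png

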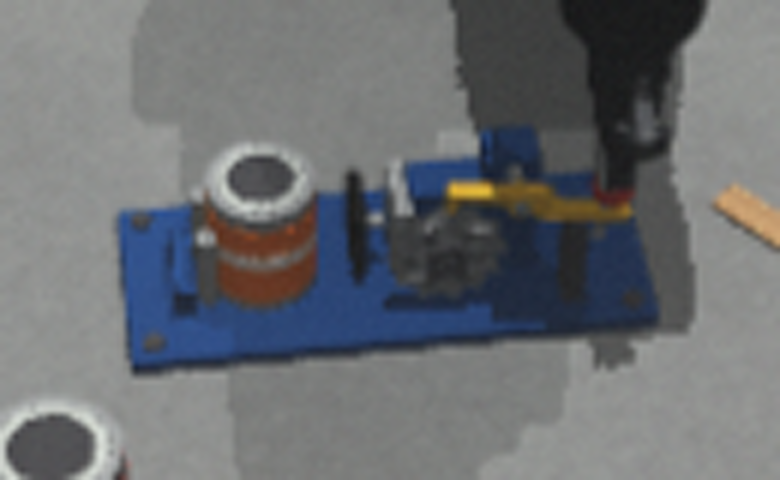

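Run:
```python
import cv2,numpy as np
a=cv2.imread('pics/c4.png',0);a2=cv2.imread('pics/c6.png',0);b=cv2.imread('pics/c7.png',0)
m=np.hstack([cv2.imread('pics/c4.png')[130:330,290:480],cv2.imread('pics/c7.png')[130:330,290:480]])
cv2.imwrite('pics/m.png',cv2.resize(m,None,fx=2,fy=2))
for n,(x0,x1,y0,y1) in dict(slabtop=(345,368,162,212),slab=(342,372,162,275)).items():
    t=a[y0:y1,x0:x1]; r=cv2.matchTemplate(b[130:330,330:460],t,cv2.TM_CCOEFF_NORMED); _,v,_,l=cv2.minMaxLoc(r); print(n,v,l[0]+330-x0,l[1]+130-y0)
```

```text
slabtop 0.8327706456184387 41 -11
slab 0.9173644185066223 42 -7
```

View pics/m.png

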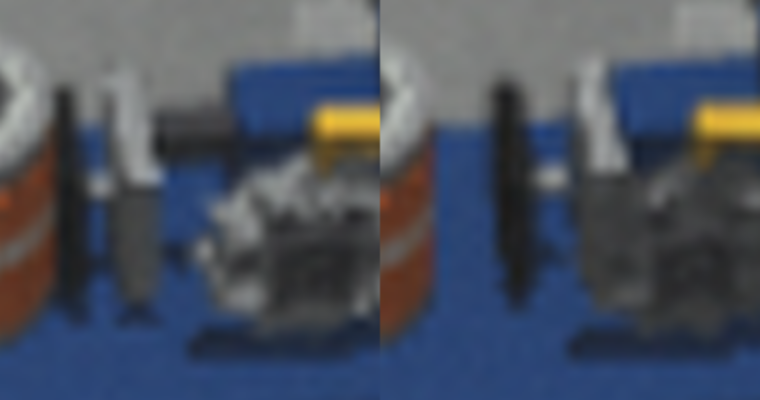

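The steel jaw has moved about 42 px, roughly 24–25 mm, and now sits against the housing. It is fully back, and the pad sits ahead of it on a sprung plunger. I'll release the button and go over the can.

```bash
python3 -m creep '-1 0 0 -0.004 0 0 0; -1 0 0 -0.015 0 0 0; -1 0 0 -0.05 0 0 0; 1 -0.03 -0.005 -0.08 0 0 0; 1 -0.08 -0.015 -0.08 0 0 0; 1 -0.13 -0.024 -0.08 0 0 0; 1 -0.17 -0.031 -0.08 0 0 0; 1 -0.1915 -0.035 -0.08 0 0 0; 1 -0.1915 -0.035 -0.08 0 0 0; 1 -0.1915 -0.035 -0.08 0 0 0'
python3 - <<'E'
from h import *
np.set_printoptions(precision=1,suppress=True)
jawm('c8.png')
p=shot('wrist','w8.png'); C=cloud(p)
d=(np.hypot(C[...,0]-522,C[...,1]+46)<45)&(C[...,2]>80)&(C[...,2]<95)
print(d.sum(),C[d].mean(0),cv2.minEnclosingCircle(C[d][:,:2].astype(np.float32)),cv2.fitEllipse(cv2.convexHull(C[d][:,:2].astype(np.float32))) )
print([(w(p,q['at']),round(q['score'],2)) for q in vision.landmark_of('can',p)][:2])
E
```

```text
time: 16.9
tcp_pos: [521.3, -44.8, 187.4]
tool_rot: [-1.923, -2.484, -0.0]
ft_force: [0.0, 1.1, 0.2]
opening: 85.6
16.95 [ 0.7 -0.1 -0.6] [521.3 -44.5 187.3]
dark (array([ 0,  0,  0,  0,  0,  0,  0,  0,  0,  0,  0,  0,  6, 16,  7, 11,  3,
        0,  0,  0,  0,  0,  0,  0,  0,  0,  0]), array([24, 26, 28, 30, 32, 34, 36, 38, 40, 42, 44, 46, 48, 50, 52, 54, 56,
       58, 60, 62, 64, 66, 68, 70, 72, 74, 76, 78]))
all [ 0  6  3  0  0  0  0  0  0  0  0  0  6 16  7 11 12  0  0  2  0  2  0  0
 20  3  0]
3804 [523.2 -43.7  86.3] ((523.4473266601562, -45.05979537963867), 30.997346878051758) ((523.5416870117188, -44.931922912597656), (61.15152359008789, 61.52524948120117), 1.153656244277954)
[(array([522.1, 101.6,  88.3]), 0.71), (array([524.3, -44.4,  11.4]), 0.62)]
```

View pics/c8.png

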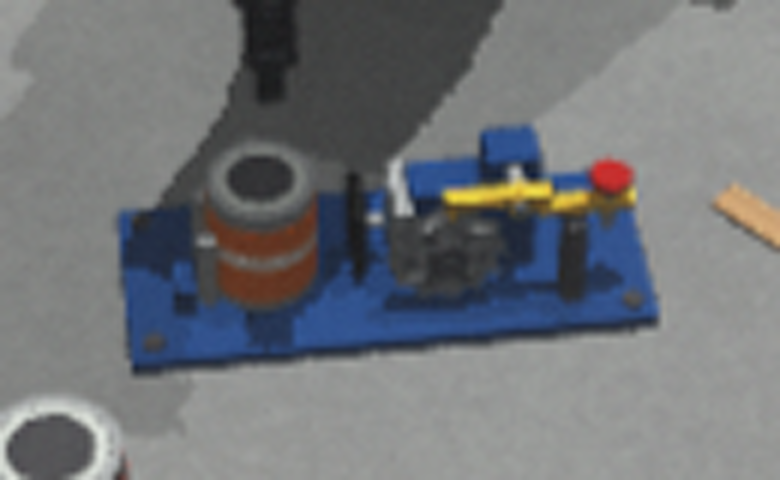

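View pics/w8.png

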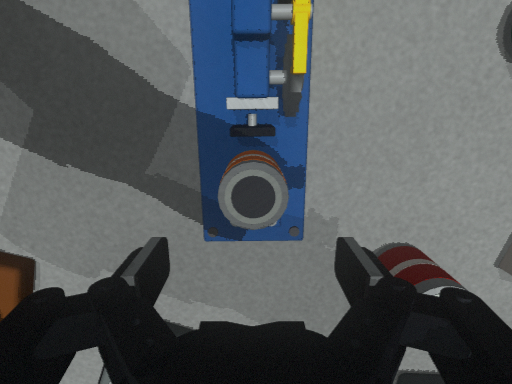

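The jaw stays fully back and the can stands at (523.4,-45.0). I'll descend, then close.

```bash
python3 -m creep '1 -0.0009 0.0019 0.02 0 0 0; 1 -0.0009 0.0019 0.05 0 0 0; 1 -0.0009 0.0019 0.08 0 0 0; 1 -0.0009 0.0019 0.105 0 0 0; 1 -0.0009 0.0019 0.12 0 0 0; 1 -0.0009 0.0019 0.13 0 0 0; 1 -0.0009 0.0019 0.133 0 0 0; 1 -0.0009 0.0019 0.133 0 0 0; 1 -0.0009 0.0019 0.133 0 0 0; 1 -0.0009 0.0019 0.133 0 0 0' 40
python3 -m creep '0.6 0 0 0 0 0 0; 0.5 0 0 0 0 0 0; 0.4 0 0 0 0 0 0; 0.3 0 0 0 0 0 0; 0.2 0 0 0 0 0 0; 0.1 0 0 0 0 0 0; -1 0 0 0 0 0 0; -1 0 0 0 0 0 0; -1 0 0 0 0 0 0; -1 0 0 0 0 0 0' 40
python3 - <<'E'
from h import *
jawm('c9.png')
E
```

```text
time: 18.3
tcp_pos: [523.7, -45.8, 54.5]
tool_rot: [1.923, 2.483, 0.0]
ft_force: [0.2, -0.3, 0.7]
opening: 85.1
time: 19.55
tcp_pos: [523.2, -45.7, 54.4]
tool_rot: [-1.923, -2.484, 0.0]
ft_force: [-3.5, 0.7, 6.3]
opening: 61.1
19.6 [-4.16  0.51  6.58] [523.2  -45.74  54.38]
dark (array([ 0,  0,  0,  0,  0,  0,  0,  0,  0,  0,  0,  0,  7, 13,  5, 11,  2,
        1,  0,  0,  0,  0,  0,  0,  0,  0,  0]), array([24, 26, 28, 30, 32, 34, 36, 38, 40, 42, 44, 46, 48, 50, 52, 54, 56,
       58, 60, 62, 64, 66, 68, 70, 72, 74, 76, 78]))
all [ 0 10  1  0  0  0  0  0  0  0  0  0  7 13  5 11  6  4  0  2  0  2  0  1
 21  3  0]
```

View pics/c9.png

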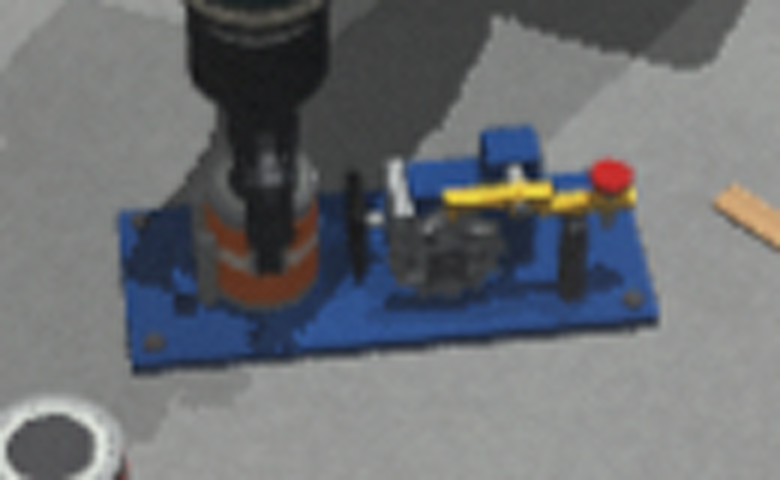

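```bash
python3 -m creep '-1 0.002 0 -0.004 0 0 0; -1 0.004 0 -0.015 0 0 0; -1 0.004 0 -0.03 0 0 0; -1 0.004 0 -0.05 0 0 0; -1 0.004 0 -0.07 0 0 0; -1 0.004 0 -0.09 0 0 0; -1 0.004 0 -0.105 0 0 0; -1 -0.01 -0.005 -0.115 0 0 0; -1 -0.03 -0.014 -0.12 0 0 0; -1 -0.06 -0.028 -0.12 0 0 0' 40
python3 -m creep '-1 -0.03 -0.014 0 0 0 0; -1 -0.065 -0.03 0 0 0 0; -1 -0.1 -0.046 0 0 0 0; -1 -0.135 -0.062 0 0 0 0; -1 -0.17 -0.078 0 0 0 0; -1 -0.20 -0.092 0 0 0 0; -1 -0.217 -0.1 0 0 0 0; -1 -0.2257 -0.1035 0 0 0 0; -1 -0.2257 -0.1035 0 0 0 0; -1 -0.2257 -0.1035 0 0 0 0'
python3 - <<'E'
from h import *
np.set_printoptions(precision=1,suppress=True)
print(env.sense()['ft_force'],env.sense()['tcp_pos'])
jawm('c10.png')
for c in ('scene','side','wrist'):
    p=shot(c,c+'10.png')
    print(c,[(w(p,q['at']),round(q['score'],2)) for q in vision.landmark_of('pan',p)][:2],[(w(p,q['at']),round(q['score'],2)) for q in vision.landmark_of('can',p)][:2])
E
```

```text
time: 20.85
tcp_pos: [511.3, -111.9, 174.7]
tool_rot: [1.922, 2.484, 0.0]
ft_force: [1.1, -0.2, -4.3]
opening: 61.1
time: 22.1
tcp_pos: [467.9, -354.4, 174.2]
tool_rot: [-1.922, -2.485, -0.0]
ft_force: [-0.5, 0.1, -3.2]
opening: 61.4
[-0.5  0.1 -3.2] [ 467.9 -354.4  174.2]
22.15 [-0.6  0.4 -2.9] [ 468.  -354.4  174.2]
dark (array([ 0,  0,  0,  0,  0,  0,  0,  0,  0,  0,  0,  0,  9, 14,  4,  9,  0,
        0,  0,  0,  0,  0,  0,  0,  0,  0,  0]), array([24, 26, 28, 30, 32, 34, 36, 38, 40, 42, 44, 46, 48, 50, 52, 54, 56,
       58, 60, 62, 64, 66, 68, 70, 72, 74, 76, 78]))
all [ 0  0  0  0  0  0  0  0  0  0  0  0  9 14  4 11  9  2  0  2  0  2  0  0
 20  5  0]
scene [(array([ 209.2, -302.3,   40.7]), 0.96), (array([ 468.7, -358.5,   43.2]), 0.87)] [(array([ 469.5, -354.3,  133.5]), 0.6)]
side [(array([ 467.1, -356.2,   40. ]), 0.61)] [(array([ 468.1, -356.4,  127.3]), 0.77), (array([ 703.9, -274.2,    2.1]), 0.51)]
wrist [(array([ 467.8, -355.7,   43.5]), 0.77)] [(array([ 469.4, -351.1,  129.5]), 0.74)]
```

View pics/side10.png

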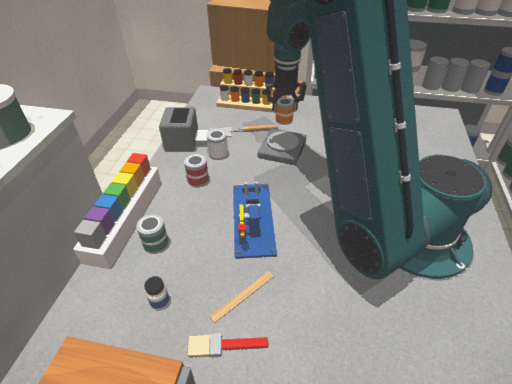

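View pics/wrist10.png

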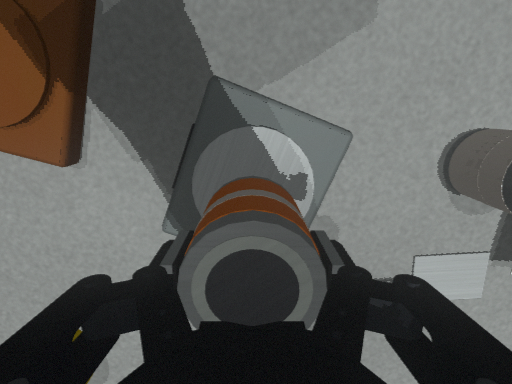

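The can is held upright above the pan, whose centre is at about (468,-356). I'll lower it quickly at first, then slowly.

```bash
python3 -m creep '-1 -0.001 0 0.012 0 0 0; -1 -0.001 0 0.03 0 0 0; -1 -0.001 0 0.048 0 0 0; -1 -0.001 0 0.062 0 0 0; -1 -0.001 0 0.072 0 0 0; -1 -0.001 0 0.079 0 0 0; -1 -0.001 0 0.082 0 0 0; -1 -0.001 0 0.084 0 0 0; -1 -0.001 0 0.085 0 0 0; -1 -0.001 0 0.085 0 0 0'
python3 -m creep '-1 0 0 0.0005 0 0 0; -1 0 0 0.001 0 0 0; -1 0 0 0.0015 0 0 0; -1 0 0 0.002 0 0 0; -1 0 0 0.0025 0 0 0; -1 0 0 0.003 0 0 0; -1 0 0 0.0035 0 0 0; -1 0 0 0.004 0 0 0; -1 0 0 0.004 0 0 0; -1 0 0 0.004 0 0 0'
```

```text
time: 23.85
tcp_pos: [468.1, -356.3, 89.3]
tool_rot: [1.923, 2.484, -0.0]
ft_force: [0.3, 0.3, -2.9]
opening: 61.5
time: 25.1
tcp_pos: [468.0, -356.3, 85.2]
tool_rot: [1.923, 2.484, 0.0]
ft_force: [0.0, 0.3, -2.9]
opening: 60.8
```

```bash
python3 -m creep '-1 0 0 0.0002 0 0 0; -1 0 0 0.0004 0 0 0; -1 0 0 0.0006 0 0 0; -1 0 0 0.0008 0 0 0; -1 0 0 0.001 0 0 0; -1 0 0 0.001 0 0 0; -1 0 0 0.001 0 0 0; -1 0 0 0.001 0 0 0; -1 0 0 0.001 0 0 0; -1 0 0 0.001 0 0 0'
```

```text
time: 26.35
tcp_pos: [468.0, -356.3, 84.4]
tool_rot: [1.923, 2.484, -0.0]
ft_force: [-2.8, 2.3, 5.5]
opening: 60.9
```

The can has touched down, with force going from -2.9 to +5.5 N. I'll open and then rise.

```bash
python3 -m creep '0.5 0 0 0 0 0 0; 0.6 0 0 0 0 0 0; 0.8 0 0 0 0 0 0; 1 0 0 0 0 0 0; 1 0 0 0 0 0 0; 1 0 0 0 0 0 0; 1 0 0 0 0 0 0; 1 0 0 -0.01 0 0 0; 1 0 0 -0.03 0 0 0; 1 0 0 -0.05 0 0 0'
python3 -m creep '1 0 0 -0.03 0 0 0; 1 0 0 -0.07 0 0 0; 1 0 0 -0.11 0 0 0; 1 0 0 -0.14 0 0 0; 1 0 0 -0.15 0 0 0; 1 0 0 -0.15 0 0 0; 1 0 0 -0.15 0 0 0; 1 0 0 -0.15 0 0 0; 1 0 0 -0.15 0 0 0; 1 0 0 -0.15 0 0 0'
python3 - <<'E'
from h import *
np.set_printoptions(precision=1,suppress=True)
s=env.sense(); print(s['time'],s['tcp_pos'],s['ft_force'],s['opening'])
for c in ('side','wrist'):
    p=shot(c,c+'11.png'); C=cloud(p)
    k=(np.hypot(C[...,0]-468,C[...,1]+356)<45)&(C[...,2]>105)&(C[...,2]<130)
    print(c,k.sum(),C[k].mean(0),cv2.minEnclosingCircle(C[k][:,:2].astype(np.float32)))
    for n in ('pan','can'): print([(w(p,q['at']),round(q['score'],2)) for q in vision.landmark_of(n,p)][:2])
jawm('c11.png')
E
```

```text
time: 27.6
tcp_pos: [468.0, -356.3, 135.4]
tool_rot: [1.923, 2.484, -0.0]
ft_force: [1.2, 0.0, 0.1]
opening: 85.4
time: 28.85
tcp_pos: [468.0, -356.2, 283.9]
tool_rot: [-1.923, -2.484, -0.0]
ft_force: [-0.1, -0.0, 0.1]
opening: 85.6
28.85 [ 468.  -356.2  283.9] [-0.1 -0.   0.1] 85.64150884216954
side 172 [ 468.5 -347.5  116.3] ((468.52362060546875, -353.4143371582031), 33.08919143676758)
[(array([ 468. , -357.3,   42.2]), 0.64)]
[(array([ 471.5, -359.2,   43.4]), 0.89), (array([ 644.8, -446.3,   -2.2]), 0.25)]
wrist 2473 [ 468.5 -353.8  116.2] ((468.57611083984375, -355.3766174316406), 31.27083396911621)
[(array([ 212.5, -301.2,   41. ]), 0.58)]
[(array([ 469. , -354.4,   41.6]), 0.75)]
29.2 [-0.6  0.1  0. ] [ 468.  -356.3  284.2]
dark (array([ 0,  0,  0,  0,  0,  0,  0,  0,  0,  0,  0,  0,  4, 16,  5, 10,  0,
        0,  0,  0,  0,  0,  0,  0,  0,  0,  0]), array([24, 26, 28, 30, 32, 34, 36, 38, 40, 42, 44, 46, 48, 50, 52, 54, 56,
       58, 60, 62, 64, 66, 68, 70, 72, 74, 76, 78]))
all [ 0  0  0  0  0  0  0  0  0  0  0  0  4 16  5 11  8  3  0  2  0  2  0  0
 19  5  0]
```

View pics/wrist11.png

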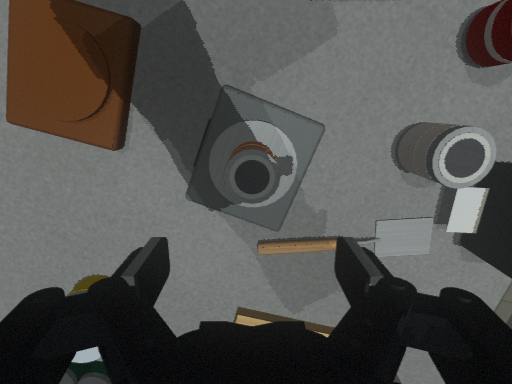

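View pics/side11.png

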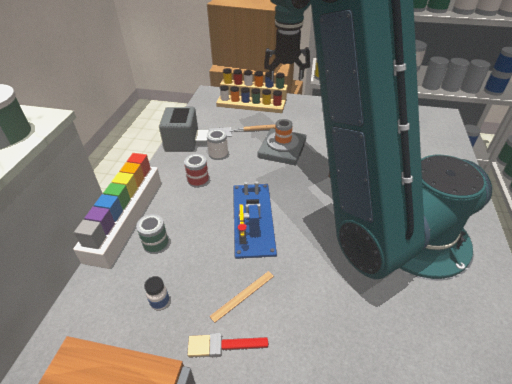

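View pics/c11.png

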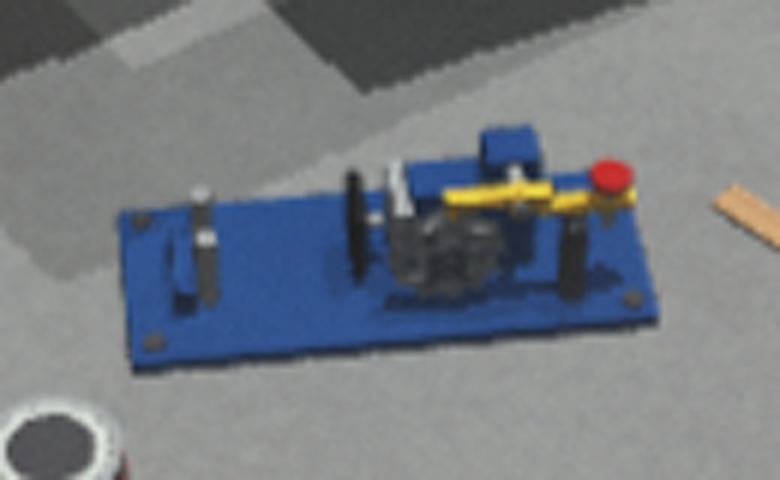

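The can stands upright in the middle of the pan at px (251,175) in the wrist picture. The jaw is still back and the gripper is clear.

```bash
python3 -c "
from workcell import env
print(env.close_job())"
```

```text
the job is handed in; nothing more can be done
None
```

The can now stands upright in the middle of the grey scale's pan, released. I handed the job in at about 29 s of the 64 s allowed, and the system reported no verdict.

- **Pressing the button:** I felt for it with the closed fingertips, touching at about 102 mm height, and pressed in 1–2 mm steps. The highest measured force was about 10 N in total (8.3 N of it vertical), against the 15 N limit. I held the button down until two pictures about 1.3 s apart showed the jaw at rest.
- **Placing the can:** I gripped it with 40 N, lifted it clear and lowered it in small steps. Touchdown changed the force by about 8 N.

**Last checks:**
- **Can position:** the wrist picture put the can's centre at about (468.6, -355.4) mm, and the last pan reading was (468, -357.3) mm. That is about 2 mm off centre, with the underside at about 42 mm height. The side camera's network was 3–4 mm off that, still well inside the 30 mm allowed.
- **Robot:** the force was about zero and the gripper was open 165 mm above the can.
- **Jaw:** it could only be measured from pictures. It moved about 24–25 mm and rests against the housing. The rubber pad moved only about 18 mm, which I put down to its sprung plunger extending.
- **Other goods:** they look undisturbed in the last side picture. I did not measure each one.

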